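# Press the glass cap home on a lens unit in the toggle-clamp jig

## Robot

A 6-joint arm with a two-finger parallel gripper is mounted at the origin on the work surface. World frame = base frame: x ahead of the robot, y to its left, z up, the work surface at z = 0. Lengths are in m, angles in rad, forces in N, time in s.
With the tool pointing down it reaches from about 0.375 to 0.925 m from the base axis. Payload 5.7 kg.
Tool frame: the origin (TCP) lies midway between the tips of the shut fingers; the grasp point (between the pads) lies 19 mm behind it; z points along the fingers, y is the line along which they close (so a half turn about z gives the same grasp; the last joint's range is limited). The gripper opens to 88 mm and grips with 3 to 60 N. Pads are 20 mm wide; open, the fingers measure 115 mm over their backs; the gripper's body (75 mm by 178 mm) begins 61 mm behind the grasp point.
Start: joints at [1.043, 0.359, 1.51, -0, 1.272, -0.115], TCP at [0.241, 0.55, 0.223] pointing down, gripper open.
Joint ranges: [-2.97, 2.97], [-1.01, 2.36], [0.21, 2.38], [-0.96, 4.11], [0.2, 2.71], [-2.98, 2.98]. Speed limits (rad/s): [2.39, 2.39, 3.14, 3.14, 3.14, 3.14].

## Interface

Orientations are given as a unit quaternion [x, y, z, w].
In Python, from bench import move_ptp, servo_line, goto_joints, move_gripper, sleep, inverse_kinematics, capture, PlanningError, close_job, spot_in, silhouettes, current_clock, current_joint_pos, current_qvel, current_joint_torque, current_position, current_orientation, current_force, current_torque, current_finger_gap, current_grip_force gives the robot as it stands. Calls block until the motion is done:
- move_ptp(position, orientation): joint-space move of the TCP to a pose.
- servo_line(position, orientation=None, rate=0.15, contact_N=None): straight line of the TCP; orientation=None keeps the orientation; rate is the mean speed in m/s. With contact_N (N) it stops when the force on the tool has changed by that much, and returns True; else False.
- goto_joints(angles): joint-space move.
- move_gripper(opening): finger opening in m; the grip force is fixed at half the most; returns when the fingers have stopped.
- sleep(seconds).
- inverse_kinematics(position, orientation): joint angles nearest the present ones, or None.
- capture(name): name is "side" or "top"; returns a dict with "image" (384x512x3 uint8, blue, green, red), "range_z" (384x512 float32, m along the optical axis (not along the pixel's ray), 0 where there is no reading), "intrinsics" (3x3 intrinsics, pixels), "k1" (the pictures are not rectified: a ray, as slopes to the right and down, at radius r is drawn at 1 + k1 r^2 times it, then the intrinsics apply), "R" (3x3) and "t" (3): a world point X has camera coordinates R X + t. Camera axes: x right, y down, z forward; pixel columns grow to the right and rows downward; lengths in m; the calibration is good to about 2 mm. A picture is of the moment at which its call begins.
A pose or a line that the arm cannot do raises PlanningError and nothing moves.
- close_job(): hands the job in; it is judged then, once.
Trained networks look in the newest picture that a camera, given by its name, has taken for a name from the list of things; names that differ only in an ending like _2 or _b are one class to them, and where a whole thing is asked for, a point or a joint stands for the part that bears it (a point fixed in the world has none). Each returns a list of dicts, best first, with "conf" (0 to 1); they miss things now and then, are a little off and sometimes report something else, mostly with a low value. They report only what shows in the picture. A call takes as long as a camera call. They do not tell look-alikes from the thing itself.
- spot_in(camera, query): "xy" ([column, row] in pixels, amid what is visible of it).
- silhouettes(camera, query): "region" (384x512 bool, what is visible of it) and "xy" ([column, row] in pixels, amid what is visible of it).
Readings, each from a call of its own:
- current_clock(): time.
- current_joint_pos(): joint angles.
- current_qvel(): joint speeds.
- current_joint_torque(): joint torques, N m.
- current_position(): TCP position.
- current_orientation(): TCP orientation.
- current_force(): force on the tool from outside, world axes, zero at the start.
- current_torque(): the same for the moment, N m.
- current_finger_gap(): finger opening in m.
- current_grip_force(): force on a finger pad.
Only numpy, scipy, OpenCV 4.12 (cv2) and the standard library are available. Lean on these libraries where they do the work, as an engineer would, in place of code of your own. Each camera call takes 0.05 s, during which the arm holds its last target. There are 200 camera calls.

## Task

The silver lens unit in the rack has its orange cap standing proud: set it flat in the white nest of the jig; the rack leaves only its short ends free to grip and the nest only its long sides, so put it down on the mat in between and take it the other way. Swing the red handle right over centre so that the clamp presses the cap home, let go and leave it clamped by itself for a couple of seconds, then swing the handle all the way back open, with the unit left lying in the nest. Touch the cap with nothing but the clamp, never drop the unit, and leave the black unit and everything else on the bench where it is.

Things in the scene. Friction and masses are not known exactly. Their poses are not given: they have to be found in the camera images.
- lens_unit: The silver rectangular lens unit to be worked on, loose, about 0.15 kg: 64 mm along its x, 40 mm along its y, 30 mm high; origin at the centre of its underside, z up. It stands upright in one of the rack's two lanes at the start; turned half round it fits just as well.
- cap_face: Orange round cap with a glass centre on top of the lens unit, 28 mm across; its top is 37 mm above the unit's underside when proud, 33 mm when pressed home. Its frame lies on the unit's vertical axis. The fingers must not touch it.
- cap (a joint): How far the cap has been pressed down into the lens unit (m): 0 proud, 0.004 fully home. It is a push fit (about 4 N) and stays where it is pushed.
- rack: Fixed black tray 170 x 124 mm with a 4 mm floor, origin at the centre of its underside. Two lanes run along its x, centred at y = +31 and -31 mm, each 46 mm wide between grey walls 90 mm long, whose tops are 38 mm above the table (4 mm above a unit's body): no room for fingers at a unit's long sides. The lanes are open at both x ends, with flat floor there.
- black_unit: Black unit of the same size (64 x 40 x 30 mm), no cap, in the rack's other lane: a bystander.
- jig: Fixed press jig on a 12 mm dark steel plate, x from -125 to +105 mm, 100 mm wide; origin on the table. The white nest is at x = -70 mm; the clamp stands at x = +15 to +80 mm. Its arm points over the nest (to -x) when closed and stands straight up, about 180 mm above the table and no nearer than 65 mm to the nest centre, when open.
- nest (a point): Centre of the nest's floor, 12 mm above the table, axes as the jig's. The seated unit's x lies along the nest's x, its underside here. White blocks close both x ends, and corner posts reach 10 mm along the long sides, all with flared lips, up to 36 and 32 mm above the floor. Play is 2 mm on every side. The middle 48 mm of the long sides (+y, -y) is open to the flat plate, for fingers.
- clamp_pivot (a point): Point on the axis of the clamp handle, at jig x = +63.5 mm, 58 mm above the table, axes as the jig's: the handle turns about the y axis through this point, in the jig's x-z plane.
- handle_grip (a point): Point in the red sleeve of the clamp handle, 85 mm from the clamp pivot; its z runs outward along the handle. The sleeve is 16 x 16 mm in section, from 50 to 115 mm from the pivot, with nothing beside it. With the tool straight down it can be pinched lightly along the jig's y (10 N: it turns between the pads; a tight pinch binds) or pushed from either side.
- clamp_handle (a joint): Handle angle (rad): 0 fully open, leaning 1.4 rad from upright towards the jig's +x; grows as the handle swings up and towards the nest. The foot meets the cap at about 1.05: hardest push (about 3 N at the sleeve); 1.4 is dead centre (upright); 1.52 is the end stop, 0.12 rad past upright, where it locks and stays. The linked arm's rubber foot then presses the cap with 6 N.
- handle_sleeve: The red sleeve of the clamp handle; its origin is at the clamp pivot, its z runs outward along the handle.
- screwdriver: Loose screwdriver, a bystander.
- lens_barrel: Loose black lens barrel, 60 mm wide and 42 mm high, a bystander.
- compact_camera: Loose silver compact camera lying on its back, 55 x 95 x 30 mm, a bystander.
- solvent_bottle: Loose blue plastic bottle, 60 mm wide and 150 mm high, a bystander.
- swab_cup: Loose clear plastic cup, 60 mm wide and 70 mm high, a bystander.
- grease_jar: Loose small jar, 44 mm wide and 35 mm high, a bystander.
Things that resemble listed ones, but are neither listed nor needed, are in the scene too. There is more than one size of the rack; the job needs the smaller.

How it is judged:
On the way, in this order (a step that is already met when the one before it is completed fails the run):
1. the lens unit lies seated in the nest, let go, its cap still proud (horizontal distance between lens_unit and nest below 0.004 m and z of lens_unit in the frame of nest between -0.003 and 0.003 m and angle between lens_unit's own z axis and vertical below 0.06 rad and angle between the x axis of lens_unit and the x axis of nest, either way round below 0.12 rad and linear speed of lens_unit below 0.02 m/s and contact force between the fingers and lens_unit below 0.1 N and value of joint cap below 0.0015 m), for 0.2 s.
2. the clamp is swung over centre onto the cap, the cap is home, and the clamp holds with nobody touching handle or unit, for 1.5 s (horizontal distance between lens_unit and nest below 0.004 m and z of lens_unit in the frame of nest between -0.003 and 0.003 m and angle between lens_unit's own z axis and vertical below 0.06 rad and angle between the x axis of lens_unit and the x axis of nest, either way round below 0.12 rad and contact force between the fingers and lens_unit below 0.1 N and value of joint clamp_handle above 1.45 rad and value of joint cap above 0.003 m and contact force between anything else and cap_face above 3 N and contact force between anything else and handle_sleeve below 0.1 N), for 1.5 s.
At the end, for the whole second after the job is handed in: The lens unit lies flat, at rest and released in the nest (within 4 mm of the nest's centre, 3 mm in height, 0.06 rad of tilt, 0.12 rad of yaw either way round), its cap pressed in more than 3 mm, and the clamp handle is swung back open (below 0.15 rad) and let go (horizontal distance between lens_unit and nest below 0.004 m and z of lens_unit in the frame of nest between -0.003 and 0.003 m and angle between lens_unit's own z axis and vertical below 0.06 rad and angle between the x axis of lens_unit and the x axis of nest, either way round below 0.12 rad and linear speed of lens_unit below 0.02 m/s and contact force between the fingers and lens_unit below 0.1 N and value of joint clamp_handle below 0.15 rad and value of joint cap above 0.003 m and contact force between anything else and handle_sleeve below 0.1 N); the robot touches nothing.
It fails at once if the fingers touch the cap (contact force between the fingers and cap_face above 1 N).
It fails at once if the lens unit is dropped or thrown (faster than 0.4 m/s out of the fingers) (contact force between the fingers and lens_unit below 0.1 N and linear speed of lens_unit above 0.4 m/s).
It fails at once if the black unit or another bystander is moved by more than 30 mm (distance of any of black_unit, screwdriver, lens_barrel, compact_camera, solvent_bottle, swab_cup, grease_jar from where it was at the start of the episode above 0.03 m).
It also fails if it takes over 72 s, if anything falls off the work surface, if the arm or the gripper's body presses on something with over 40 N, if the wrist force passes 120 N, or if a joint passes its speed limit or range.

## Working session

There is one attempt and no reset: what is moved stays moved. The work goes in short steps, each a Python script; the robot and the scene stay as the last script left them, time stands still between calls to the robot, and variables do not carry over. Pictures are saved under pics/ and viewed, at most 10 in all, crops included, and the job is handed in when it is done.

```bash
mkdir -p pics; ls; cat > h.py <<'E'
from bench import *
import numpy as np, cv2
from scipy.spatial.transform import Rotation as Rot
def undist(c,uv):
    K=c["intrinsics"];d=np.array([c["k1"],0,0,0,0.])
    return cv2.undistortPoints(np.array(uv,float).reshape(-1,1,2),K,d).reshape(-1,2)
def ray(c,uv):
    n=undist(c,uv);d=np.c_[n,np.ones(len(n))]@c["R"]
    return -c["R"].T@c["t"],d
def at_z(c,uv,z):
    o,d=ray(c,uv);return o+d*((z-o[2])/d[:,2])[:,None]
def cloud(c,mask=None):
    z=c["range_z"];m=z>0
    if mask is not None:m&=mask
    v,u=np.nonzero(m);n=undist(c,np.c_[u,v])
    return (np.c_[n,np.ones(len(n))]*z[v,u][:,None]-c["t"])@c["R"],np.c_[u,v]
def proj(c,P):
    rv=cv2.Rodrigues(c["R"])[0]
    return cv2.projectPoints(np.array(P,float).reshape(-1,1,3),rv,np.array(c["t"],float),c["intrinsics"],np.array([c["k1"],0,0,0,0.]))[0].reshape(-1,2)
def down(yaw): return (Rot.from_euler('z',yaw)*Rot.from_euler('x',np.pi)).as_quat()
E
cat > a.py <<'E'
from h import *
import pickle
C={n:capture(n) for n in("top","side")}
pickle.dump(C,open("c0.pkl","wb"))
for n in C: 
    cv2.imwrite(f"pics/{n}0.png",cv2.resize(C[n]["image"],(800,600)))
    print(n,-C[n]["R"].T@C[n]["t"],C[n]["R"][2],C[n]["intrinsics"][0,0],C[n]["k1"])
    for q in["lens_unit","cap_face","rack","black_unit","jig","handle_sleeve","screwdriver","lens_barrel","compact_camera","solvent_bottle","swab_cup","grease_jar"]:
        o=[]
        for r in silhouettes(n,q):
            p,_=cloud(C[n],r["region"]); o.append((np.round(r["xy"]).astype(int).tolist(),round(r["conf"],2),np.round(np.median(p,0),3).tolist() if len(p) else None))
        print(q,o)
print(current_clock(),current_position(),current_orientation(),current_finger_gap())
E
python3 a.py
```

```text
pics
top [ 0.31035281 -0.01494634  1.50287981] [ 0.11852529  0.0147892  -0.99284089] 500.04566467659765 -0.1328865360922956
lens_unit [([101, 145], 0.65, [0.609, 0.426, 0.1]), ([171, 175], 0.55, [0.528, 0.231, 0.036])]
cap_face [([171, 174], 0.62, [0.53, 0.233, 0.042])]
rack [([183, 178], 0.97, [0.525, 0.201, 0.007]), ([135, 294], 0.92, [0.174, 0.331, 0.008])]
black_unit [([193, 180], 0.76, [0.523, 0.168, 0.035]), ([193, 99], 0.62, [0.768, 0.168, 0.024])]
jig [([310, 183], 0.62, [0.514, -0.165, 0.015])]
handle_sleeve [([304, 126], 0.56, [0.667, -0.161, 0.08])]
screwdriver [([243, 99], 0.82, [0.779, 0.018, 0.023]), ([305, 180], 0.19, [0.515, -0.165, 0.015])]
lens_barrel [([294, 100], 0.85, [0.765, -0.132, 0.042])]
compact_camera [([196, 99], 0.82, [0.768, 0.171, 0.024])]
solvent_bottle [([101, 145], 0.97, [0.609, 0.426, 0.1])]
swab_cup [([399, 164], 0.62, [0.563, -0.45, 0.04]), ([293, 97], 0.62, [0.766, -0.132, 0.042])]
grease_jar [([91, 217], 0.56, [0.408, 0.467, 0.034])]
side [ 0.39132786 -0.98341054  0.68925284] [ 0.08273591  0.84686431 -0.52533381] 402.89897828048913 -0.0926992626
[... 215 characters left out ...]
it [([347, 215], 0.25, [0.776, 0.013, 0.018])]
jig [([279, 252], 0.76, [0.537, -0.181, 0.015])]
handle_sleeve [([326, 231], 0.54, [0.668, -0.167, 0.077]), ([338, 188], 0.42, [0.768, 0.149, 0.021])]
screwdriver [([348, 215], 0.65, [0.778, 0.013, 0.019])]
lens_barrel [([363, 241], 0.59, [0.768, -0.15, 0.031])]
compact_camera [([337, 188], 0.59, [0.768, 0.15, 0.021])]
solvent_bottle [([279, 141], 0.82, [0.617, 0.417, 0.071])]
swab_cup [([308, 328], 0.84, [0.56, -0.452, 0.047])]
grease_jar [([349, 214], 0.68, [0.78, 0.013, 0.019]), ([227, 152], 0.51, [0.41, 0.458, 0.022])]
1.3 [0.24069159 0.54956961 0.22265182] [ 2.04941774e-01  9.78774165e-01 -4.25872585e-05 -2.20787289e-05] 0.08777890856413471
```

View pics/top0.png

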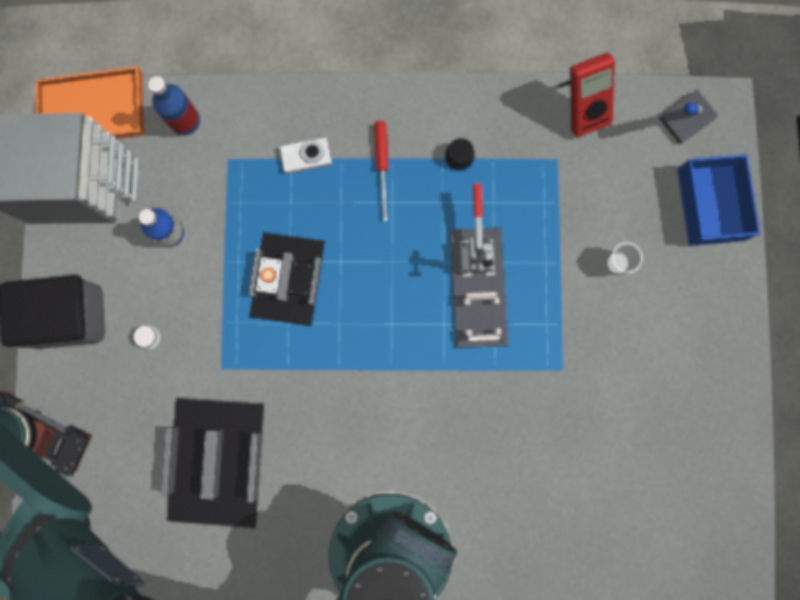

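View pics/side0.png

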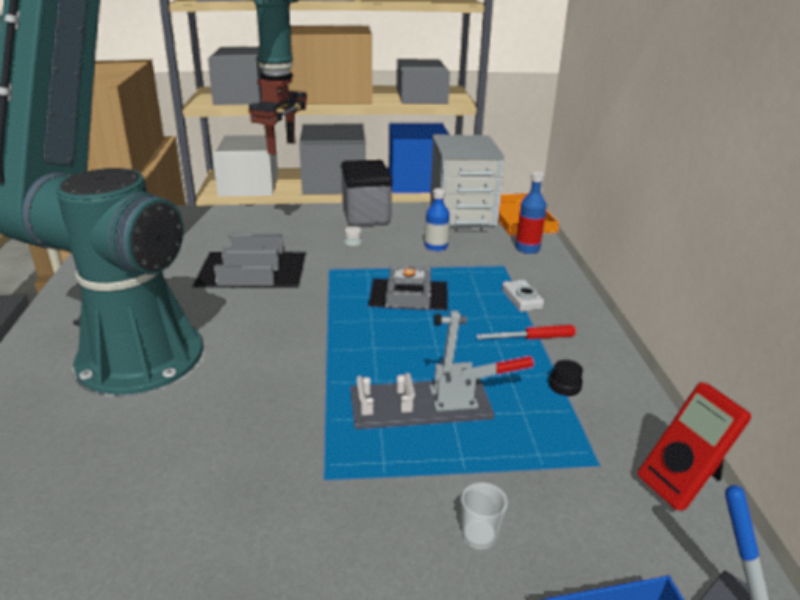

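Top view: the mat carries the small rack at (285,279)/800-wide, with the silver unit and its orange cap at (268,274). The jig is at (479,288), with its nest at the bottom (towards the robot) and the red handle pointing away.

Rack candidates in native top pixels:
- (183,178): on the mat, about 170 mm long, silver unit inside. This one fits the description.
- (135,294): larger and empty, so not it.

I'll confirm in a crop.

```bash
cat > b.py <<'E'
from h import *
import pickle
C=pickle.load(open("c0.pkl","rb"));c=C["top"];im=c["image"]
a=cv2.resize(im[140:220,145:220],None,fx=5,fy=5,interpolation=cv2.INTER_CUBIC)
b=cv2.resize(im[112:232,275:340],None,fx=5,fy=5,interpolation=cv2.INTER_CUBIC)
o=np.zeros((600,800,3),np.uint8);o[:400,:375]=a;o[:,400:725]=b
cv2.imwrite("pics/crop1.png",o)
# nonblue mask, upsampled
f=6
def rect(r0,r1,c0,c1,z):
    s=cv2.resize(im[r0:r1,c0:c1],None,fx=f,fy=f,interpolation=cv2.INTER_CUBIC).astype(int)
    m=((s[...,0]-s[...,2])<55).astype(np.uint8)
    cs=max(cv2.findContours(m,cv2.RETR_EXTERNAL,cv2.CHAIN_APPROX_NONE)[0],key=cv2.contourArea)[:,0]
    uv=(cs+.5)/f-.5+[c0,r0]
    P=at_z(c,uv,z)[:,:2]; return P,m
P,m=rect(140,220,145,220,0.004)
print("rack",cv2.minAreaRect((P*1000).astype(np.float32)))
P,m=rect(100,240,270,345,0.012)
np.save("jigc.npy",P)
Q=P[P[:,0]<0.6]
print("jig lower",cv2.minAreaRect((Q*1000).astype(np.float32)))
# depth: heights
p,uv=cloud(c)
for n,(x0,x1,y0,y1) in dict(rack=(.43,.62,.12,.28),jig=(.40,.70,-.24,-.09)).items():
    k=(p[:,0]>x0)&(p[:,0]<x1)&(p[:,1]>y0)&(p[:,1]<y1); h,e=np.histogram(p[k,2],bins=np.arange(-.004,.19,.004)); print(n,[(round(x,3),int(y)) for x,y in zip(e,h) if y])
k=(abs(p[:,0]-.7)<.05)&(abs(p[:,1]-.05)<.05);print("mat z",np.median(p[k,2]),np.std(p[k,2]))
E
python3 b.py
```

```text
rack ((527.7617797851562, 206.89678955078125), (133.9945068359375, 168.96307373046875), 81.99009704589844)
jig lower ((499.1083984375, -169.23519897460938), (206.8013153076172, 102.03189849853516), 2.7170753479003906)
rack [(np.float64(-0.004), 296), (np.float64(0.0), 810), (np.float64(0.004), 735), (np.float64(0.008), 247), (np.float64(0.012), 42), (np.float64(0.016), 22), (np.float64(0.02), 26), (np.float64(0.024), 44), (np.float64(0.028), 103), (np.float64(0.032), 306), (np.float64(0.036), 344), (np.float64(0.04), 158), (np.float64(0.044), 37), (np.float64(0.048), 7)]
jig [(np.float64(-0.004), 472), (np.float64(0.0), 1012), (np.float64(0.004), 685), (np.float64(0.008), 579), (np.float64(0.012), 884), (np.float64(0.016), 393), (np.float64(0.02), 81), (np.float64(0.024), 13), (np.float64(0.028), 12), (np.float64(0.032), 10), (np.float64(0.036), 22), (np.float64(0.04), 53), (np.float64(0.044), 58), (np.float64(0.048), 49), (np.float64(0.052), 15), (np.float64(0.056), 11), (np.float64(0.06), 20), (np.float64(0.064), 34), (np.float64(0.068), 43), (np.float64(0.072), 46), (np.float64(0.076), 63), (np.float64(0.08), 45), (np.float64(0.084), 22), (np.float64(0.088), 6), (np.float64(0.092), 2), (np.float64(0.1), 2), (np.float64(0.104), 1), (np.float64(0.108), 2), (np.float64(0.112), 1), (np.float64(0.116), 3), (np.float64(0.12), 1), (np.float64(0.124), 1), (np.float64(0.128), 2), (np.float64(0.136), 1), (np.float64(0.14), 4), (np.float64(0.144), 1), (np.float64(0.148), 1), (np.float64(0.152), 1), (np.float64(0.156), 1), (np.float64(0.164), 5), (np.float64(0.168), 12), (np.float64(0.172), 27), (np.float64(0.176), 20), (np.float64(0.18), 17), (np.float64(0.184), 1)]
mat z 0.00254566658654695 0.005532260208263895
```

View pics/crop1.png

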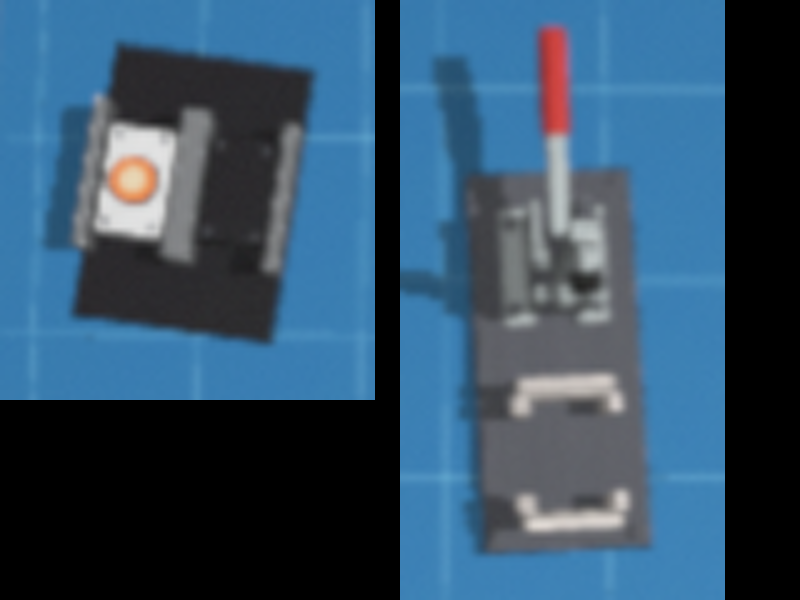

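The crop confirms the silver capped unit is in the left (+y) lane of the small rack, with the black unit in the other. Next I'll fit the jig, rack and unit poses by subpixel edges in both views.

```bash
cat > fit.py <<'E'
from h import *
from scipy.optimize import least_squares
from scipy.ndimage import map_coordinates
def rectedges(x0,x1,y0,y1,z,skip=()):
    E={'x0':((x0,y0),(x0,y1)),'x1':((x1,y0),(x1,y1)),'y0':((x0,y0),(x1,y0)),'y1':((x0,y1),(x1,y1))}
    return [(np.r_[a,z],np.r_[b,z]) for k,(a,b) in E.items() if k not in skip]
def xf(p,P): 
    c,s=np.cos(p[2]),np.sin(p[2]);return np.c_[p[0]+c*P[:,0]-s*P[:,1],p[1]+s*P[:,0]+c*P[:,1],P[:,2]]
def fit(c,edges,p0,chan,w=(5,3,2),pol=None,t0=.06,t1=.94,n=40):
    """register model lines (local coords) to image edges; chan: float image"""
    img=cv2.GaussianBlur(chan.astype(np.float32),(0,0),.6);p=np.array(p0,float)
    for W in w:
      for _ in range(4):
        A=[];Bs=[]
        for a,b in edges:
            s=np.linspace(t0,t1,n)[:,None];L=a+(b-a)*s
            q=proj(c,xf(p,L));d=q[-1]-q[0];nn=np.array([-d[1],d[0]])/np.hypot(*d)
            o=np.arange(-W,W+.01,.2)
            S=map_coordinates(img,[q[:,1:2]+nn[1]*o,q[:,0:1]+nn[0]*o],order=1)
            g=np.gradient(S,axis=1);g=np.abs(g)
            k=g.argmax(1);ok=(g.max(1)>1.2)&(k>0)&(k<len(o)-1)
            off=o[k]
            J=np.stack([(proj(c,xf(p+dp,L))-q)@nn/1e-4 for dp in np.eye(3)*1e-4],1)
            A.append(J[ok]);Bs.append(off[ok])
        A=np.vstack(A);B=np.hstack(Bs);sc=np.array([1,1,.1])
        p=p+sc*least_squares(lambda x:A*sc@x-B,np.zeros(3),loss='soft_l1',f_scale=.3).x
    r=A@np.zeros(3)-B
    return p,np.median(abs(B)),len(B),[round(float(np.median(b)),2) if len(b) else None for b in Bs]
E
cat > f1.py <<'E'
from fit import *
import pickle
C=pickle.load(open("c0.pkl","rb"))
np.set_printoptions(precision=4,suppress=True)
for n in("top","side"):
    c=C[n];im=c["image"].astype(float);blu=im[...,0]-im[...,2]
    for sk in((),('y1',)):
        print(n,"jig",sk,*fit(c,rectedges(-.125,.105,-.05,.05,.012,sk),[.526,-.167,.05],blu))
    print(n,"rack",*fit(c,rectedges(-.085,.085,-.062,.062,.004,('y0','y1') if n=="top" else ()),[.5277,.204,-.14],blu))
    print(n,"rackall",*fit(c,rectedges(-.085,.085,-.062,.062,.004),[.5277,.204,-.14],blu,t0=.02,t1=.2))
    print(n,"unit",*fit(c,rectedges(-.032,.032,-.02,.02,.034),[.53,.234,-.14],im.mean(2),w=(3,2)))
    hsv=cv2.cvtColor(c["image"],cv2.COLOR_BGR2HSV)
    red=((hsv[...,0]<22)&(hsv[...,1]>90)&(hsv[...,2]>120)).astype(np.uint8)
    nl,lab,st,ce=cv2.connectedComponentsWithStats(red)
    for i in range(1,nl):
        X=at_z(c,[ce[i]],.041)[0]
        if .45<X[0]<.85 and -.25<X[1]<.3 and st[i,4]>8: print(n,"orange/red",ce[i],st[i,4],X)
E
python3 f1.py
```

```text
top jig () [ 0.5205 -0.169   0.0469] 0.2000000000000004 157 [-0.0, -0.0, -0.0, -0.2]
top jig ('y1',) [ 0.5205 -0.1693  0.0496] 0.2000000000000004 117 [-0.0, -0.0, -0.0]
top rack [ 0.7359  1.6871 -0.1453] nan 0 [None, None]
top rackall [ 0.5281  0.2005 -0.1655] 0.2000000000000004 160 [0.2, -0.2, -0.2, 0.2]
top unit [ 0.5294  0.2324 -0.1529] 0.2000000000000004 160 [-0.4, 0.4, -0.0, -0.0]
top orange/red [243.8676  91.5784] 204 [0.7872 0.0181 0.041 ]
top orange/red [305.3269 127.9231] 52 [ 0.6743 -0.1667  0.041 ]
top orange/red [171.2128 175.4468] 47 [0.5296 0.2327 0.041 ]
side jig () [ 0.5215 -0.1797  0.0427] 0.1999999999999993 124 [-0.0, -0.0, -0.0, -1.6]
side jig ('y1',) [ 0.5215 -0.1798  0.043 ] 0.1999999999999993 120 [-0.0, -0.0, -0.0]
side rack [ 0.5279  0.2004 -0.1346] 0.40000000000000036 138 [0.4, -0.6, -0.0, -0.0]
side rackall [ 0.5284  0.2083 -0.0507] 0.40000000000000036 144 [-0.2, 1.4, -0.0, 0.6]
side unit [ 0.5236  0.2096 -0.3007] 0.5999999999999996 137 [-0.8, 0.4, -0.0, -1.2]
side orange/red [261.3871 173.9032] 31 [0.5304 0.2299 0.041 ]
side orange/red [353.4375 211.75  ] 224 [ 0.7808 -0.0189  0.041 ]
side orange/red [328.4158 233.2178] 101 [ 0.68   -0.1202  0.041 ]
  return _methods._mean(a, axis=axis, dtype=dtype,
  ret = ret.dtype.type(ret / rcount)
```

```bash
cat > m1.py <<'E'
from h import *
np.set_printoptions(precision=4,suppress=True)
print(current_clock())
U=np.array([.530,.2315]);th=-.148; TJ=.047
S=np.array([.50,.02])
def pick(p,yaws):
    return min((down(y) for y in yaws if inverse_kinematics(p,down(y)) is not None),key=lambda q:abs(inverse_kinematics(p,q)[5]-current_joint_pos()[5]))
q1=pick([*U,.12],[th+np.pi/2,th-np.pi/2])
print("j",inverse_kinematics([*U,.12],q1))
move_ptp([*U,.12],q1); 
hit=servo_line([*U,.0105],rate=.12,contact_N=8); print("hit",hit,current_position())
move_gripper(.04); print("gap",current_finger_gap(),current_grip_force())
p=current_position(); servo_line([p[0],p[1],.12],rate=.12)
q2=min((down(TJ+s*np.pi/2) for s in(1,-1)),key=lambda q:abs(np.array(inverse_kinematics([*S,.1],q))[5]-current_joint_pos()[5]))
move_ptp([*S,.06],q2); print("gap",current_finger_gap(),current_clock(),current_joint_pos())
E
python3 m1.py
```

```text
1.3
j [ 0.2924  0.4383  1.6704 -0.      1.0329  0.4404]
hit False [0.5306 0.2318 0.0111]
gap 0.06413672993700227 29.97394233942032Traceback (most recent call last):
  File "m1.py", line 14, in <module>
    q2=min((down(TJ+s*np.pi/2) for s in(1,-1)),key=lambda q:abs(np.array(inverse_kinematics([*S,.1],q))[5]-current_joint_pos()[5]))
  File "m1.py", line 14, in <lambda>
    q2=min((down(TJ+s*np.pi/2) for s in(1,-1)),key=lambda q:abs(np.array(inverse_kinematics([*S,.1],q))[5]-current_joint_pos()[5]))
                                                                ~~~~~~~~~~~~~~~~~~~~~~~~~~~~~~~~~~~~~~~^^^
IndexError: too many indices for array: array is 0-dimensional, but 1 were indexed
```

```bash
cat > m2.py <<'E'
from h import *
from m1h import pick
import pickle
np.set_printoptions(precision=4,suppress=True)
TJ=.047;S=np.array([.46,.0])
q2=pick([*S,.1],[TJ+np.pi/2,TJ-np.pi/2])
move_ptp([*S,.04],q2); print("gap",current_finger_gap())
servo_line([*S,.013],rate=.1)
hit=servo_line([*S,.003],rate=.02,contact_N=3);p=current_position();print("hit",hit,p)
move_gripper(.084); print(current_position(),current_force())
servo_line([p[0],p[1],.11],rate=.2)
move_ptp([.60,.15,.2],q2)
C={n:capture(n) for n in("top","side")};pickle.dump(C,open("c1.pkl","wb"))
cv2.imwrite("pics/top1.png",cv2.resize(C["top"]["image"][100:260,130:344],None,fx=3.7,fy=3.7,interpolation=cv2.INTER_CUBIC))
np.save("S.npy",p);print(current_clock(),current_joint_pos())
E
cat > m1h.py <<'E'
from h import *
def pick(p,yaws):
    return min((down(y) for y in yaws if inverse_kinematics(p,down(y)) is not None),key=lambda q:abs(inverse_kinematics(p,q)[5]-current_joint_pos()[5]))
E
python3 m2.py
```

```text
gap 0.06344852229828214
hit True [ 0.4606 -0.      0.0067]
[0.4598 0.0002 0.0063] [-0.0811  0.118   0.282 ]
9.5583 [ 0.1317  0.4056  1.4996 -0.0005  1.2401  0.0859]
```

View pics/top1.png

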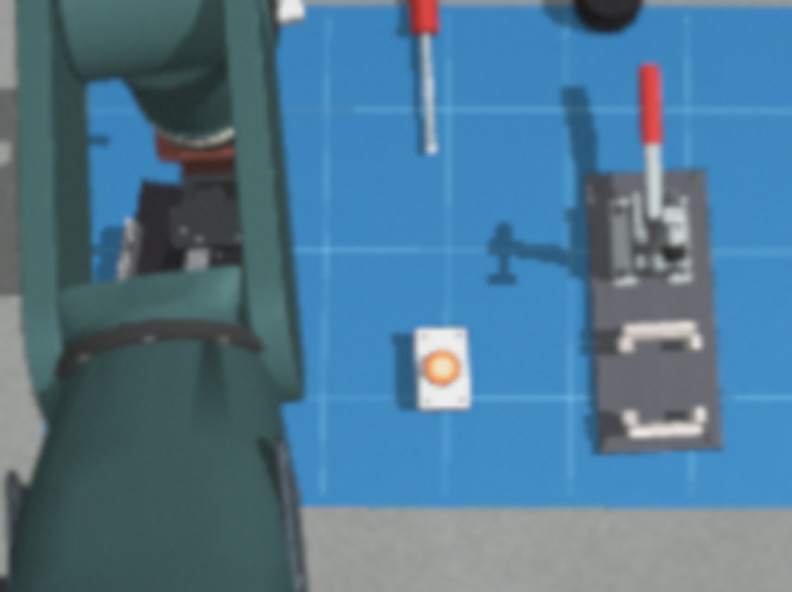

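The unit stands upright on the mat at crop (441,368), parallel to the jig, and the nest is empty at about (660,383). I know the unit's true position from the robot, so I'll use it to correct the camera offset.

```bash
cat > f2.py <<'E'
from fit import *
import pickle
C=pickle.load(open("c1.pkl","rb"));np.set_printoptions(precision=4,suppress=True)
for n in("top","side"):
    c=C[n];im=c["image"].astype(float);blu=im[...,0]-im[...,2]
    print(n,"unit",*fit(c,rectedges(-.032,.032,-.02,.02,.030,() if n=="top" else ('y0','x1')),[.46,.0,.047],blu,w=(3,2)))
    if n=="top":
        for z in(.012,0):print(n,"jig",z,*fit(c,rectedges(-.125,.105,-.05,.05,z),[.5205,-.169,.047],blu,w=(4,2)))
    else:
        e=rectedges(-.125,.105,-.05,.05,.012,('y0','y1'))+rectedges(-.125,.105,-.05,.05,0,('x0','x1','y1'))
        print(n,"jig",*fit(c,e,[.5205,-.169,.047],blu,w=(4,2)))
    hsv=cv2.cvtColor(c["image"],cv2.COLOR_BGR2HSV)
    m=((hsv[...,0]<22)&(hsv[...,1]>90)&(hsv[...,2]>120)).astype(np.uint8)
    nl,lab,st,ce=cv2.connectedComponentsWithStats(m)
    for i in range(1,nl):
        X=at_z(c,[ce[i]],.037)[0]
        if abs(X[0]-.46)<.04 and abs(X[1])<.05 and st[i,4]>8: print(n,"cap",ce[i],st[i,4],X)
    w=((im.min(2)>130)).astype(np.uint8)
    w=((im[...,2]>135)&(blu<40)).astype(np.uint8)
    nl,lab,st,ce=cv2.connectedComponentsWithStats(w)
    for i in range(1,nl):
        X=at_z(c,[ce[i]],.045)[0]
        if abs(X[0]-.45)<.08 and abs(X[1]+.17)<.06 and st[i,4]>6: print(n,"white",ce[i],st[i,:],X)
# top-view nest region in jig frame: brightness peaks along x and extents along y
c=C["top"];im=c["image"].mean(2)
p=np.array([.5205,-.169,.047])
for z in(.044,):
    xs=np.arange(-.125,-.015,.001);L=np.c_[xs,0*xs,0*xs+z];acc=0
    for y in np.arange(-.015,.016,.005):
        q=proj(c,xf(p,L+[0,y,0]));acc=acc+map_coordinates(im,[q[:,1],q[:,0]],order=1)
    acc/=7;print("xprof",[(round(x*1000),int(a)) for x,a in zip(xs,acc) if a>110])
    ys=np.arange(-.045,.046,.001)
    for x in(-.112,-.028):
        q=proj(c,xf(p,np.c_[0*ys+x,ys,0*ys+z]));a=map_coordinates(im,[q[:,1],q[:,0]],order=1)
        print("yprof",x,[(round(y*1000),int(v)) for y,v in zip(ys,a) if v>110])
E
python3 f2.py
```

```text
top unit [0.4602 0.0014 0.0661] 0.5999999999999996 139 [-0.6, 0.7, 0.4, -0.6]
top jig 0.012 [ 0.5206 -0.1689  0.0483] 0.2000000000000004 157 [-0.0, -0.0, 0.1, -0.2]
top jig 0 [ 0.5221 -0.1702  0.0468] 0.39999999999999947 157 [-0.4, 0.4, 0.2, -0.2]
top cap [248.9375 198.9583] 48 [0.4605 0.0016 0.037 ]
top white [298.7273 175.5455] [296 175   6   2  11] [ 0.5294 -0.145   0.045 ]
top white [308.0662 189.7132] [297 186  23  10 136] [ 0.4874 -0.1722  0.045 ]
top white [309.2397 214.7355] [298 210  23   9 121] [ 0.4137 -0.1749  0.045 ]
side unit [0.4582 0.0053 0.0393] 0.2000000000000004 80 [-0.0, -0.0]
side jig [ 0.5208 -0.1667  0.0488] 0.1999999999999993 120 [-0.0, -0.0, -0.0]
side cap [245.8049 212.7317] 41 [ 0.4619 -0.0015  0.037 ]
side white [259.3614 250.5347] [254 239  12  25 202] [ 0.4841 -0.1883  0.045 ]
side white [233.3871 253.2043] [229 241  10  25 186] [ 0.418  -0.1953  0.045 ]
side white [276.875 249.5  ] [276 248   3   4   8] [ 0.529  -0.1868  0.045 ]
xprof [(-125, 112), (-124, 111), (-123, 110), (-120, 110), (-119, 113), (-118, 121), (-117, 130), (-116, 144), (-115, 164), (-
[... 1339 characters left out ...]
126), (-32, 135), (-31, 145), (-30, 159), (-29, 173), (-28, 185), (-27, 194), (-26, 202), (-25, 208), (-24, 210), (-23, 212), (-22, 213), (-21, 212), (-20, 212), (-19, 212), (-18, 211), (-17, 210), (-16, 210), (-15, 209), (-14, 209), (-13, 209), (-12, 209), (-11, 209), (-10, 209), (-9, 210), (-8, 210), (-7, 211), (-6, 211), (-5, 211), (-4, 210), (-3, 210), (-2, 209), (-1, 209), (0, 209), (1, 209), (2, 209), (3, 209), (4, 209), (5, 209), (6, 209), (7, 209), (8, 209), (9, 209), (10, 209), (11, 209), (12, 208), (13, 208), (14, 208), (15, 208), (16, 207), (17, 207), (18, 206), (19, 206), (20, 205), (21, 205), (22, 203), (23, 197), (24, 191), (25, 183), (26, 168), (27, 154), (28, 139), (29, 124)]
```

Correcting with the unit's known position gives nest ≈ (0.4506, -0.1743) and yaw 0.0475. The white-block profile agrees. Now I'll regrip across the long sides and insert.

```bash
cat > m3.py <<'E'
from h import *
from m1h import pick
np.set_printoptions(precision=4,suppress=True)
TJ=.0475;S=np.array([.4602,.0001]);N=np.array([.4506,-.1743])
q=pick([*N,.1],[TJ,TJ+np.pi,TJ-np.pi]);print(inverse_kinematics([*N,.1],q),inverse_kinematics([*S,.1],q))
move_ptp([*S,.10],q)
print(servo_line([*S,.0075],rate=.12,contact_N=8),current_position())
move_gripper(.02);print("gap",current_finger_gap(),current_grip_force());z0=current_position()[2]
servo_line([*S,.09],rate=.15); servo_line([*N,.075],rate=.15)
servo_line([*N,.058],rate=.08);print(current_position(),current_finger_gap())
hit=servo_line([*N,z0+.0115],rate=.025,contact_N=8);print(z0,hit,current_position(),current_force(),current_torque(),current_clock())
E
python3 m3.py
```

```text
[-0.5122  0.3513  1.8959 -0.      0.8944  1.0111] [-0.1501  0.3242  1.9439 -0.      0.8736  1.3732]
False [0.4608 0.0001 0.0078]
gap 0.0398982917478852 30.000516772270203
[ 0.4502 -0.1736  0.0577] 0.03971460399484243
0.007592134184964596 True [ 0.4506 -0.1742  0.0431] [-0.207   0.2967  6.1955] [ 0.0101  0.1218 -0.0648] 15.55
```

It's catching on the -x lip (moment +y, no lateral force). I'll lift slightly, shift +x and retry.

```bash
cat > m4.py <<'E'
from h import *
np.set_printoptions(precision=4,suppress=True)
TJ=.0475;N=np.array([.4506,-.1743]);ux=np.array([np.cos(TJ),np.sin(TJ)]);uy=np.array([-ux[1],ux[0]])
z0=.0076
for dx,dy in[(.0015,0),(.003,0)]:
    P=N+dx*ux+dy*uy
    p=current_position();servo_line([p[0],p[1],p[2]+.004],rate=.05);servo_line([*P,p[2]+.004],rate=.03);f0,t0=current_force(),current_torque()
    hit=servo_line([*P,z0+.0115],rate=.03,contact_N=8);p=current_position()
    print(dx,dy,hit,p,current_force()-f0,current_torque()-t0,current_finger_gap())
    if p[2]<.022:break
print(current_clock())
E
python3 m4.py
```

```text
0.0015 0 True [ 0.4523 -0.1741  0.0431] [0.8514 1.2268 5.8635] [-0.0566  0.0295 -0.0089] 0.03999084794700924
0.003 0 True [ 0.4518 -0.1732  0.0425] [ 3.9709  1.0234 -2.7209] [ 0.2388 -0.6708  0.0602] 0.0397284633053092
17.2833
```

```bash
sed -i 's/^for dx,dy in.*/for dx,dy in[(.0012,.0015),(.0012,.0028)]:/; s/p\[2\]+.004\],rate=.05/p[2]+.007],rate=.05/; s/p\[2\]+.004\],rate=.03/p[2]+.007],rate=.03/' m4.py; python3 m4.py
```

```text
0.0012 0.0015 True [ 0.4513 -0.1726  0.0195] [-0.6673 -0.1958  5.5721] [-0.0038 -0.0835  0.0037] 0.03962572422242853
18.7833
```

Seated (TCP 0.0195 = floor). I'll release, check with a picture, then go to the handle.

```bash
cat > hd.py <<'E'
from h import *
np.set_printoptions(precision=4,suppress=True)
TJ=.0475;ux=np.array([np.cos(TJ),np.sin(TJ)]);J=np.array([.4513,-.1727])+.07*ux
PV=np.r_[J+.0635*ux,.058]
def grip(a,r=.085,tcp=.019):
    l=1.4-a;return PV+np.r_[r*np.sin(l)*ux,r*np.cos(l)-tcp]
E
cat > m5.py <<'E'
from hd import *
import pickle
move_gripper(.08);p=current_position();print(p,current_clock())
servo_line([p[0],p[1],.22],rate=.2)
g=grip(0);move_ptp([g[0],g[1],.22],current_orientation())
C={n:capture(n) for n in("top","side")};pickle.dump(C,open("c2.pkl","wb"))
a=cv2.resize(C["side"]["image"][170:290,210:370],None,fx=4.5,fy=4.5,interpolation=cv2.INTER_CUBIC)
cv2.imwrite("pics/side2.png",a)
servo_line([g[0],g[1],.13],rate=.2)
print(servo_line(g,rate=.12,contact_N=6),current_position(),g)
for o in(.03,.0175,.016,.0155):
    move_gripper(o);print(o,current_finger_gap(),current_grip_force(),current_force())
    if current_grip_force()>3:break
print(current_clock())
E
python3 m5.py
```

```text
[ 0.4505 -0.1722  0.0189] 19.5667
False [ 0.6691 -0.1627  0.0543] [ 0.6683 -0.1624  0.0534]
0.03 0.0298262334138617 0.0 [ 0.7298 -0.421  -0.231 ]
0.0175 0.017482677154254323 1.704268902540207 [-0.3818  3.3252  0.7559]
0.016 0.016269180819601978 2.876668944954872 [-0.0057  5.117   0.7934]
0.0155 0.016032729362587667 16.780247390270233 [0.8726 5.5079 0.9629]
24.8917
```

View pics/side2.png

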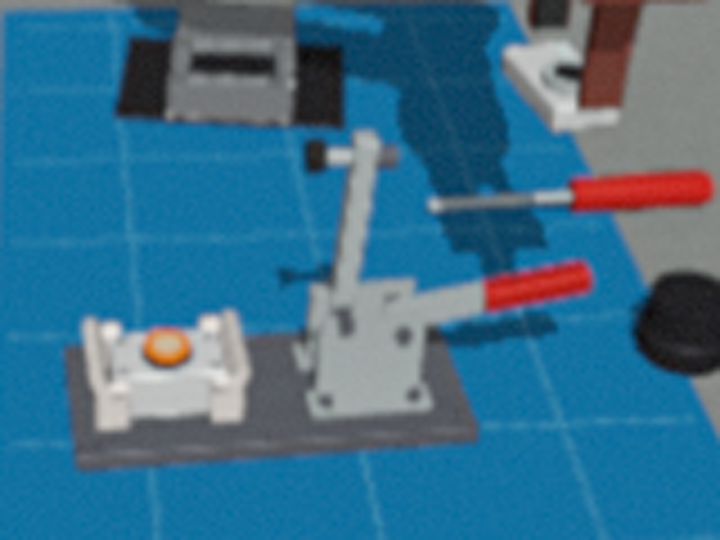

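The picture shows the unit flat in the nest (crop 165,365) with its cap proud. The arm is up, and the handle is now lightly pinched. The pinch force depends on the commanded opening, so I'll use about 10 N and swing.

```bash
cat > m6.py <<'E'
from hd import *
import pickle
PV[1]+=.0012
move_gripper(.0158);print(current_grip_force(),current_position())
for a in list(np.arange(.19,1.5,.19))+[1.53]:
    servo_line(grip(a),rate=.08);p=current_position()
    d=p+[0,0,.019]-PV;print(round(a,2),round(1.4-np.arctan2(d[:2]@ux,d[2]),3),round(np.hypot(d[:2]@ux,d[2]),4),current_force(),round(float(current_grip_force()),1))
    if np.abs(current_force()).max()>35:break
print(current_clock())
E
python3 m6.py
```

```text
7.678119018673897 [ 0.6682 -0.161   0.0534]
0.19 0.197 0.0846 [-1.5585  2.9895  1.3119] 7.5
0.38 0.392 0.0848 [-1.8051  2.9099  1.9734] 7.8
0.57 0.583 0.0852 [-1.4273  4.9055  2.4716] 8.2
0.76 0.767 0.0853 [-2.2924  5.138   3.7642] 8.7
0.95 0.953 0.0855 [-1.3329  5.3206  4.7585] 9.3
1.14 1.136 0.0856 [-0.4472  5.6256  2.3318] 9.7
1.33 1.318 0.0859 [0.7533 5.6538 4.3867] 9.5
1.53 1.52 0.0859 [-1.4489  5.1702  6.6844] 9.3
27.9167
```

```bash
cat > m7.py <<'E'
from hd import *
import pickle
PV[1]+=.0012
for a in(1.56,1.60,1.64):
    servo_line(grip(a),rate=.04);f=current_force();d=current_position()+[0,0,.019]-PV;print(a,1.4-np.arctan2(d[:2]@ux,d[2]),f)
    if f[0]>6:break
move_gripper(.06);p=current_position()
servo_line([p[0],p[1],.23],rate=.2)
C={n:capture(n) for n in("top","side")};pickle.dump(C,open("c3.pkl","wb"))
cv2.imwrite("pics/side3.png",cv2.resize(C["side"]["image"][170:290,210:370],None,fx=4.5,fy=4.5,interpolation=cv2.INTER_CUBIC))
print(current_clock())
E
python3 m7.py
```

```text
1.56 1.5406877690572973 [-0.3841  7.2929  6.943 ]
1.6 1.5803290138530504 [0.4449 7.3392 7.1184]
1.64 1.6230133145807284 [0.6559 6.3583 8.784 ]
30.2917
```

View pics/side3.png

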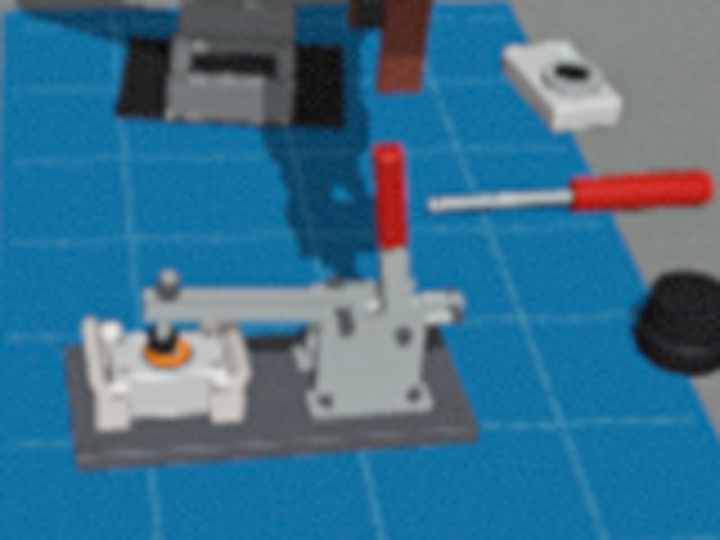

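The foot presses the cap home (crop 165,350) and the handle is past upright. I'll check its angle against projections.

```bash
cat > f3.py <<'E'
from hd import *
import pickle,sys
from scipy.optimize import minimize_scalar
def handle(c,lo,hi):
    # red sleeve axis direction in picture vs projected model
    im=c["image"].astype(int);m=(im[...,2]-im[...,1]>60)&(im[...,2]-im[...,0]>60)
    nl,lab,st,ce=cv2.connectedComponentsWithStats(m.astype(np.uint8))
    q0=proj(c,[grip((lo+hi)/2,tcp=0)])[0];i=min((i for i in range(1,nl) if st[i,4]>25),key=lambda i:np.hypot(*(ce[i]-q0)))
    v,u=np.nonzero(lab==i);X=np.c_[u,v].astype(float);d=np.linalg.svd(X-X.mean(0),full_matrices=False)[2][0]
    def ang(a):
        q=proj(c,[grip(a,.05,0),grip(a,.115,0)]);e=(q[1]-q[0])/np.hypot(*(q[1]-q[0]));return abs(e[0]*d[1]-e[1]*d[0])
    pos=lambda a:np.hypot(*(proj(c,[grip(a,.0825,0)])[0]-ce[i]))
    A=np.arange(lo,hi,.005);return A[np.argmin([ang(a) for a in A])],A[np.argmin([pos(a) for a in A])],min(pos(a) for a in A),st[i,4]
if __name__=="__main__":
    print("closed",handle(pickle.load(open("c3.pkl","rb"))["side"],1.1,1.7),"open ref",handle(pickle.load(open("c2.pkl","rb"))["side"],-.3,.4))
E
python3 f3.py
```

```text
closed (np.float64(1.5199999999999911), np.float64(1.5149999999999912), np.float64(0.3039381559265951), np.int32(131)) open ref (np.float64(-0.009999999999999731), np.float64(0.015000000000000291), np.float64(0.2448220882939226), np.int32(150))
```

Locked at 1.52. I'll hold for over 2 s, then swing back open.

```bash
cat > m8.py <<'E'
from hd import *
from f3 import handle
PV[1]+=.0012
sleep(2.3)
g=grip(1.52);q=current_orientation()
servo_line([g[0],g[1],.21],rate=.15)
print(servo_line(g,rate=.12,contact_N=8),current_position())
move_gripper(.03);move_gripper(.0157);print(current_finger_gap(),current_grip_force())
for a in list(np.arange(1.33,.1,-.19))+[0.,-.03]:
    servo_line(grip(a),rate=.08);f=current_force();print(round(a,2),f,round(float(current_grip_force()),1))
    if np.abs(f).max()>35:break
move_gripper(.06);p=current_position();servo_line([p[0],p[1],.25],rate=.2)
c=capture("side");print(handle(c,-.3,.9),current_clock())
cv2.imwrite("pics/side4.png",cv2.resize(c["image"][170:290,210:370],None,fx=4.5,fy=4.5,interpolation=cv2.INTER_CUBIC))
E
python3 m8.py
```

```text
False [ 0.5751 -0.1659  0.1241]
0.016270911896959506 14.970102310180664
1.33 [ 0.1712  1.7836 -1.0036] 14.8
1.14 [ 1.8489  2.1636 -0.9178] 14.1
0.95 [1.6164 4.0994 1.6434] 13.2
0.76 [2.2665 4.476  2.6508] 12.2
0.57 [3.2101 5.2398 3.2094] 11.5
0.38 [5.022  6.4108 3.8614] 11.1
0.19 [7.0324 6.4448 3.688 ] 10.9
0.0 [7.931  7.3083 2.8128] 10.6
-0.03 [7.9586 7.9182 3.2398] 10.6
(np.float64(0.8950000000000011), np.float64(0.8950000000000011), np.float64(4.094738453025075), np.int32(157)) 39.9333
```

View pics/side4.png

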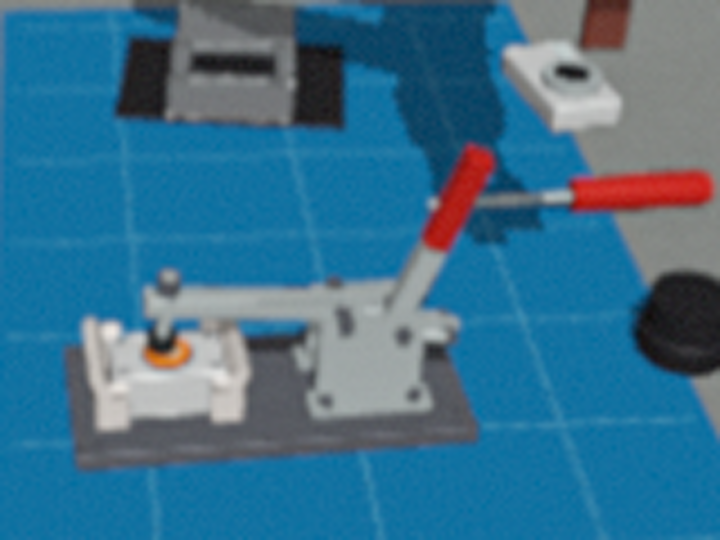

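The pinch slipped on the way back: the handle stopped partway (sleeve at crop 460,200) with the foot still on the cap. I'll push it open with closed fingertips from the -x/upper side.

```bash
cat > m9.py <<'E'
from hd import *
from f3 import handle
PV[1]+=.0012
c=capture("side");h=handle(c,.3,1.5);print(h);a0=h[0]
def push(a,m=0.):
    l=1.4-a;k=.008+.010*np.cos(l)+m
    return grip(a,tcp=0)+np.r_[-np.cos(l)*ux,np.sin(l)]*k
assert h[2]<1.5
s=push(a0,.010)
move_gripper(0.0)
servo_line([s[0],s[1],.25],rate=.2)
print(servo_line(s,rate=.15,contact_N=6))
for a in list(np.arange(a0,.05,-.12))+[0.,-.04]:
    hit=servo_line(push(a),rate=.08);f=current_force();print(round(a,2),f)
    if np.abs(f).max()>30:break
p=current_position();servo_line([p[0],p[1],.25],rate=.2)
c=capture("side");print(handle(c,-.3,.9),current_clock())
cv2.imwrite("pics/side5.png",cv2.resize(c["image"][170:290,210:370],None,fx=4.5,fy=4.5,interpolation=cv2.INTER_CUBIC))
E
python3 m9.py
```

```text
(np.float64(1.0500000000000007), np.float64(1.0300000000000007), np.float64(0.49996887028947484), np.int32(156))
False
1.05 [-0.5677 -0.1374  0.4036]
0.93 [-0.2778  0.6381  0.2917]
0.81 [ 0.0126 -0.0632  0.6689]
0.69 [-0.5329  0.7999  0.687 ]
0.57 [-1.3409  0.5672  0.8102]
0.45 [-1.2269 -0.3878 -0.1037]
0.33 [-0.3558  0.3919 -0.2845]
0.21 [-0.6517 -0.0833 -0.3323]
0.09 [0.2154 0.2231 0.3981]
0.0 [-0.1048 -0.4182  4.0336]
-0.04 [-9.2605  1.6529 26.1263]
(np.float64(2.7755575615628914e-16), np.float64(2.7755575615628914e-16), np.float64(0.4328735523290301), np.int32(147)) 46.5167
```

View pics/side5.png

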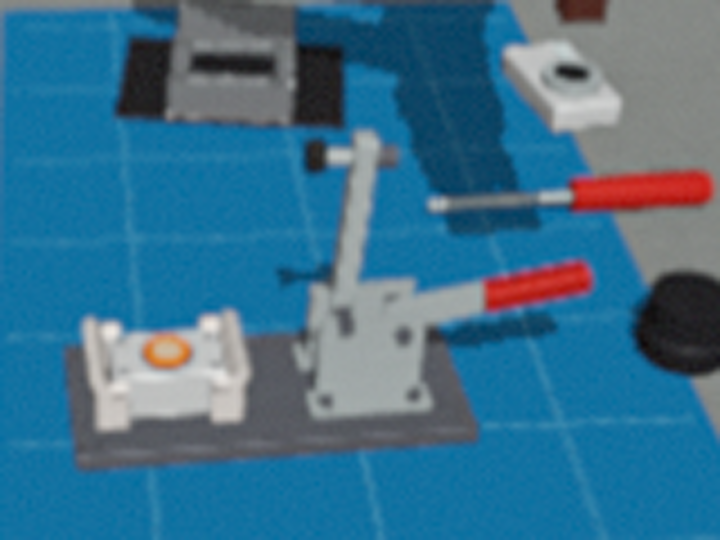

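The handle is fully open (angle 0) and the arm is up. The unit lies flat in the nest with its cap visibly lower (crop 167,350), and the gripper is clear. Handing in.

```bash
python3 -c "
from bench import *
print(close_job())"
```

```text
the job is handed in; nothing more can be done
None
```

The job is handed in at about 47 s of the 72 s: the last picture shows the unit flat in the nest, its cap pressed in, and the handle fully open and let go; the judge returned no verdict.

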